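# Slide the pot to the orange ring, then seat and hold its bayonet collar

## Task

Slide the pot along the warmer, without lifting or tipping it, until it stands inside the orange ring. Then turn its knurled collar until the hidden keyways drop over the pins, push the collar fully home against its spring seal, and finish while still holding it pushed down there. Leave everything else alone.

Things in the scene. Friction and masses are not known exactly. Their poses are not given: they have to be found in the camera images.
- target_ring (a point): centre of the ORANGE ring painted on one end of the black warmer top, 25 mm above the bench; ring 96 mm inside, 120 mm outside diameter. The warmer is a fixed flat slab 200 x 420 x 25 mm; at its other end, 200 mm away, a plain grey ring marks where the pot starts.
- pot_center (a point): loose aluminium pot, about 0.75 kg, 90 mm across, body 60 mm tall; point on its axis, 30 mm above its flat foot. z up; the handle sticks out along -x. On top: a sprung orange seal ring (58 mm across, top 72 mm above the foot when free) and a fixed neck, 32 mm across, with four side pins 90 degrees apart at an unknown angle, hidden in the collar.
- pot_handle (a point): gripping point of the pot's black bar handle, 82 mm out from the pot's axis, 52 mm above its foot. The bar is level and radial, 14 mm wide, 12 mm tall, its free end 103 mm from the axis; same axes as pot_center.
- collar_center (a point): loose knurled dark steel collar, brass cap, 0.12 kg, 54 mm across, 46 mm tall; point at its centre, half-way up, z up. It starts level on the neck, resting on the pins, this point 71 mm above pot_center. Four hidden keyways 90 degrees apart: a quarter turn at most, either way, brings them (to within 0.1 rad) over the pins. Gripped at or above its centre, the fingertips clear the seal.
- collar_home (a point): on the pot's axis, 59 mm above pot_center: where collar_center is when the collar is fully home on its hard stop, 12 mm below its start. Lightly pressed over the pins it drops 6 mm freely to the seal ring, then goes 6 mm more against the seal's spring (2.5 N rising to 7 N). Let go, it springs back up 6 mm.
- weight_mid (a point): small brass cylinder, 24 mm across and 22 mm tall, standing on the warmer's far edge midway between the rings; a bystander, point half-way up, leave it alone
- glue_mid (a point): yellow bottle with red cap, 50 mm across, 130 mm tall; a bystander, point half-way up, leave it alone
- tape_mid (a point): roll of paper tape, 96 mm across, 24 mm tall, lying flat; a bystander, point half-way up, leave it alone
- parts_tray_mid (a point): blue open parts tray 100 x 150 x 40 mm; a bystander, point half-way up, leave it alone
- driver_mid (a point): red-handled screwdriver lying on the bench; a bystander, point half-way up, leave it alone
- drill_case_mid (a point): green drill case 70 x 120 x 30 mm; a bystander, point half-way up, leave it alone
- block_mid (a point): light wood block 50 x 70 x 35 mm; a bystander, point half-way up, leave it alone
Things that resemble listed ones, but are neither listed nor needed, are in the scene too. What is shaped like the part that bears pot_center but green or purple is not meant.

How it is judged (in metres and radians):
On the way, in this order (a step that is already met when the one before it is completed fails the run):
1. the pot stands inside the orange ring, the collar still up on its pins (horizontal distance between pot_center and target_ring below 0.014 m and z of pot_center in the frame of target_ring below 0.034 m and angle between pot_center's own z axis and vertical below 0.06 rad and z of collar_center in the frame of pot_center above 0.0685 m), for 0.2 s.
2. the collar has dropped over the pins (horizontal distance between pot_center and target_ring below 0.014 m and z of collar_center in the frame of pot_center below 0.0675 m), for 0.2 s.
At the end, for the whole second after the job is handed in: Pot upright on the warmer, within 14 mm of the orange ring's centre; the robot still pushes the collar (over 1.5 N) and it stays home: its centre under 61.2 mm above pot_center (2 mm from the stop), within 4 mm of the axis and 0.06 rad of straight, all through the last second (horizontal distance between pot_center and target_ring below 0.014 m and z of pot_center in the frame of target_ring below 0.034 m and angle between pot_center's own z axis and vertical below 0.06 rad and z of collar_center in the frame of pot_center below 0.0612 m and horizontal distance between collar_center and pot_center below 0.004 m and angle between the z axis of collar_center and the z axis of pot_center, either way round below 0.06 rad and linear speed of pot below 0.02 m/s and contact force between any of the fingers, the arm and collar above 1.5 N); the arm keeps its last pose, push and grip.
It fails at once if the pot is lifted more than 8 mm off the warmer (z of pot_center in the frame of target_ring above 0.038 m).
It fails at once if the pot is tipped by more than 0.2 rad (angle between pot_center's own z axis and vertical above 0.2 rad).
It fails at once if a bystander is moved more than 25 mm (distance of any of weight_mid, glue_mid, tape_mid, parts_tray_mid, driver_mid, drill_case_mid, block_mid from where it was at the start of the episode above 0.025 m).
It also fails if it takes over 64 s, if anything falls off the work surface, if the arm or the gripper's body presses on something with over 40 N, if the wrist force passes 120 N, or if a joint passes its speed limit or range.

## Robot

A 6-joint arm with a two-finger parallel gripper is mounted at the origin on the work surface. World frame = base frame: x ahead of the robot, y to its left, z up, the work surface at z = 0. Lengths are in mm, angles in rad, forces in N, time in s.
With the tool pointing down it reaches from about 225 to 875 mm from the base axis. Payload 3.4 kg.
Tool frame: the origin (TCP) lies on the centre line of the jaws, within the pads' length; the fingertips stand 8 mm ahead of it and the grasp point (between the pads) lies 11 mm behind it; z points along the fingers, y is the direction in which the jaws open and shut (so a half turn about z gives the same grasp; the last joint's range is limited). The gripper opens to 85 mm and grips with 20 to 120 N. Pads are 22 mm wide; open, the fingers measure 114 mm over their backs; the gripper's body (76 mm by 85 mm) begins 54 mm behind the grasp point. The pads swing forward as they close: fully open they stand 13 mm farther back than shut.
Start: joints at [1.108, 0.276, 1.505, -0, 1.361, -0.121], TCP at [192.748, 541.766, 239.328] pointing down, gripper open.
Joint ranges: [-2.89, 2.89], [-0.75, 2.08], [0.22, 2.7], [-1.18, 4.32], [0.11, 2.71], [-2.7, 2.7]. Speed limits (rad/s): [2.57, 2.57, 3.14, 3.14, 3.14, 3.14].

## Interface

Orientations are given as a unit quaternion [x, y, z, w].
In Python, from plant import * gives the robot as it stands.
- The arm moves only by the tool send_rows, never from a script. Its argument "series" is a list of rows, each a list of 7 numbers: the shift along the tool's x, y, z in mm, then the turn, a rotation vector about the tool's x, y, z in rad, then the gripper command: -1 is fully open, 1 is shut, values between are in proportion. A call has 1 to 20 rows; each row shifts and turns the commanded pose from where the row before left it, along the tool's axes as they then stand; what a row does not reach is not made up. A row lasts 1/12 s, in which the tool goes at most 41.7 mm and 7.16 degrees, less where a joint would pass 70% of its speed; a pose out of reach is approached as far as the arm can. A call is refused whole if a number of a shift passes 41.7 or a number of a turn 0.125, either way. A call with a gripper value outside its range is refused whole. The fingers move at their own pace and stop on an object; "force" is the grip in N (left out, the last holds). Time passes only in rows, so rows that do not move let the fingers close. It gives the time, the measured TCP pose, the force and the opening at its end, in the units of the state.
- sense(): the state, without advancing time (a new reading comes with each control period).
- camera(name): name is "side" or "top" or "wrist"; returns the picture (420x560x3 uint8, red, green, blue); there is no depth.
- camera_info(name): a dict with "vertical_fov" (degrees; the focal length in pixels is half the picture's height over the tangent of half this angle, whatever the lens; pixels are square), "cx", "cy" (the principal point, pixels), "position" and "attitude" of the camera in the world. Camera axes: x right, y down, z forward; pixel columns grow to the right and rows downward; lengths in mm; the calibration is good to about 2 mm. A picture is of the moment at which its call begins: read the wrist's pose just before it. camera_info takes no time and is no camera call; for the wrist camera it gives the pose at the moment of the call.
- job_done(): hands the job in, once; it reports no verdict.
Trained networks look in the newest picture that a camera, given by its name, has taken for a name from the list of things; names that differ only in an ending like _2 or _b are one class to them, and where a whole thing is asked for, a point or a joint stands for the part that bears it (a point fixed in the world has none). Each returns a list of dicts, best first, with "conf" (0 to 1); they miss things now and then, are a little off and sometimes report something else, mostly with a low value. They report only what shows in the picture. A call takes as long as a camera call. They do not tell look-alikes from the thing itself.
- boxes_of(camera, target): "point" ([x, y, z] in mm, in world coordinates, good to about 4 mm: the middle of the surface that is visible of it).
- regions_of(camera, target): "region" (420x560 bool, what is visible of it).
- pinpoint(camera, target): "point" ([x, y, z] in mm, in world coordinates, good to about 4 mm: a listed point, or the origin of a listed thing).
The state is a dict: "time": time; "qpos": joint angles; "dq": joint speeds; "tau": joint torques, N m; "ee_pos": TCP position; "tool_rot": TCP orientation; "contact_force": force on the tool from outside, world axes, zero at the start; "moment": the same for the moment, N m; "gripper_width": finger opening in mm.
Only numpy, scipy, OpenCV 4.12 (cv2) and the standard library are available. Lean on these libraries where they do the work, as an engineer would, in place of code of your own. Each camera call takes 0.05 s, during which the arm holds its last target.

## Working session

There is one attempt and no reset: what is moved stays moved. The work goes in short steps, Python scripts to look and compute and a tool call to move; the robot and the scene stay as the last step left them, time stands still between calls to the robot, and variables do not carry over. Pictures are saved under pics/ and viewed, and the job is handed in when it is done.

Besides the shell and the picture viewer there is one more tool, called after "Request:" by a JSON object that holds its "fn" and its "kwargs", one argument or row to a line. send_rows: Moves the arm, as the interface text tells. Its arguments: {"type":"object","properties":{"series":{"type":"array","items":{"type":"array","items":{"type":"number"}}},"force":{"type":"number"}},"required":["series"]}

```bash
mkdir -p pics; python3 - <<'E'
from plant import *
import cv2
s=sense();print(s)
for c in ["side","top","wrist"]:
    im=camera(c);cv2.imwrite(f"pics/{c}0.png",im[:,:,::-1]);i=camera_info(c);print(c,i)
    for t in ["pot_center","pot_handle","collar_center","target_ring","weight_mid"]:
        for d in pinpoint(c,t)[:3]: print(t,[round(float(v)) for v in d["point"]],round(d["conf"],2))
print(sense()["time"])
E
```

```text
{'time': 0.0, 'qpos': array([ 1.10798932e+00,  2.76632147e-01,  1.50611879e+00, -3.96224844e-05,
        1.36069603e+00, -1.20999444e-01]), 'dq': array([ 0.0009048 , -0.00116757, -0.00102865, -0.00196996, -0.00193232,
       -0.0010772 ]), 'tau': array([ 1.72593045e-03, -4.16766572e+01, -2.45815498e+01, -3.27581229e-04,
        1.07524145e-02, -4.05005403e-05]), 'ee_pos': array([192.52606316, 541.27624308, 238.42422184]), 'tool_rot': array([ 1.70068870e-01,  9.85431743e-01, -8.93513736e-04, -2.48261555e-04]), 'contact_force': array([ 1.07265886, -0.0288475 , -0.09651182]), 'moment': array([-0.01041974, -0.01769047,  0.06218362]), 'gripper_width': 85.40185321299361}
side {'vertical_fov': 46.476164558724676, 'cx': 276.21324724001147, 'cy': 207.31280868889206, 'position': array([  410.21457691, -1054.5982469 ,   886.42217646]), 'attitude': array([ 0.89099735, -0.02890399,  0.01430486, -0.45286163])}
pot_center [322, -29, 30] 0.72
pot_center [543, 295, 30] 0.64
pot_center [573, 46, 55] 0.59
pot_handle [494, 38, 77] 0.74
pot_handle [397, -67, 48] 0.72
pot_handle [609, 351, 55] 0.68
collar
[... 227 characters left out ...]
206.67559642174805, 'position': array([ 374.37334636,   -7.02338989, 1535.6142061 ]), 'attitude': array([-0.70066393,  0.71261256, -0.0262248 ,  0.02378355])}
pot_center [317, -26, 26] 0.89
pot_center [549, 295, 30] 0.83
pot_center [573, 43, 54] 0.68
pot_handle [397, -63, 51] 0.96
pot_handle [606, 353, 54] 0.82
pot_handle [493, 38, 81] 0.77
collar_center [576, 40, 128] 0.67
target_ring [593, -150, 29] 0.9
target_ring [630, 476, 19] 0.74
weight_mid [662, -42, 39] 0.56
wrist {'vertical_fov': 60.86157739884351, 'cx': 281.17678982348554, 'cy': 208.7302377356998, 'position': array([120.83922621, 567.7243971 , 374.62842509]), 'attitude': array([0.80781171, 0.56930034, 0.08792832, 0.12492388])}
0.9
```

View pics/side0.png

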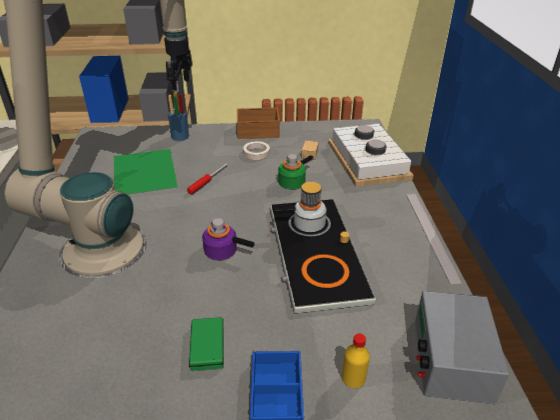

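View pics/top0.png

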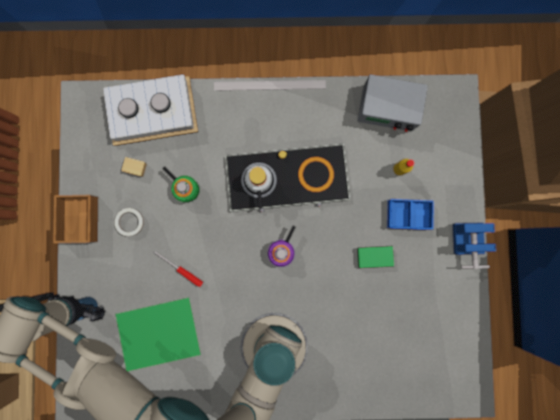

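Candidates in the side picture: aluminium pot on the warmer (311,212), purple pot (220,240), green pot (292,175). By the description it is the aluminium one, on the grey ring. I'll check that in a crop and measure the ring and pot more exactly.

```bash
cat > h.py <<'E'
import numpy as np,cv2
from scipy.spatial.transform import Rotation as R
from plant import *
def ray(c,u,v,info=None):
    i=info or camera_info(c);f=210/np.tan(np.radians(i["vertical_fov"])/2)
    d=R.from_quat(i["attitude"]).apply([(u-i["cx"])/f,(v-i["cy"])/f,1]);return np.array(i["position"]),d
def onz(c,u,v,z):
    p,d=ray(c,u,v);return p+d*(z-p[2])/d[2]
def orange(im):
    h=cv2.cvtColor(im,cv2.COLOR_RGB2HSV);return cv2.inRange(h,(5,170,150),(16,255,255))
def st():
    s=sense();print(round(s["time"],2),"p",np.round(s["ee_pos"],1),"rv",np.round(R.from_quat(s["tool_rot"]).as_matrix()[:,1],3),"zax",np.round(R.from_quat(s["tool_rot"]).as_matrix()[:,2],3),"F",np.round(s["contact_force"],1),"M",np.round(s["moment"],2),"w",round(s["gripper_width"],1),"q",np.round(s["qpos"],2));return s
E
python3 - <<'E'
from h import *
for c in ["side","top"]:
    im=camera(c)
    m=orange(im)
    n,l,s,ce=cv2.connectedComponentsWithStats(m)
    for k in range(1,n):
        if s[k,4]>15:print(c,s[k],ce[k].round(1))
    for t in ["pot_center","pot_handle","collar_center","target_ring"]:
        for d in pinpoint(c,t)[:3]: print(t,[round(float(v)) for v in d["point"]],round(d["conf"],2))
    # ellipse fit of large ring outer
    big=[k for k in range(1,n) if s[k,2]>30]
    for k in big:
        cs,_=cv2.findContours((l==k).astype(np.uint8),cv2.RETR_CCOMP,cv2.CHAIN_APPROX_NONE)
        for q in cs:
            if len(q)>30:
                P=np.array([onz(c,u,v,25)[:2] for u,v in q[:,0,:].astype(float)],np.float32)
                print("ring",cv2.fitEllipse(P))
    a,b=(270,160) if c=="side" else (215,135)
    cv2.imwrite(f"pics/crop_{c}.png",cv2.resize(im[a-160+160-(0 if c=='top' else 0)-100 if c=='side' else b-0:][:150,220:420],None,fx=4,fy=4,interpolation=cv2.INTER_CUBIC)[:,:,::-1])
print(sense()["time"])
E
```

```text
side [283 161  18   8  43] [292.2 165.4]
side [301 204  19   6  40] [310.5 206.9]
side [208 224  21  13  70] [218.7 232.2]
side [302 255  47  33 441] [325.  271.5]
pot_center [576, 44, 54] 0.88
pot_center [325, -28, 32] 0.77
pot_center [545, 294, 31] 0.74
pot_handle [609, 352, 54] 0.96
pot_handle [397, -69, 50] 0.71
pot_handle [492, 39, 76] 0.65
collar_center [575, 42, 128] 0.87
collar_center [627, 480, 19] 0.63
target_ring [593, -155, 23] 0.85
ring ((591.6996459960938, -154.8426971435547), (116.92938232421875, 117.91619110107422), 55.656837463378906)
ring ((591.90283203125, -153.83265686035156), (98.12800598144531, 100.19864654541016), 178.2208709716797)
pot_center [576, 45, 55] 0.95
pot_center [321, -28, 27] 0.89
pot_center [550, 292, 31] 0.57
pot_handle [395, -66, 51] 0.76
pot_handle [495, 40, 79] 0.64
target_ring [591, -155, 25] 0.71
1.4
```

```bash
ls pics
```

```text
crop_side.png
crop_top.png
side0.png
top0.png
wrist0.png
```

View pics/crop_side.png

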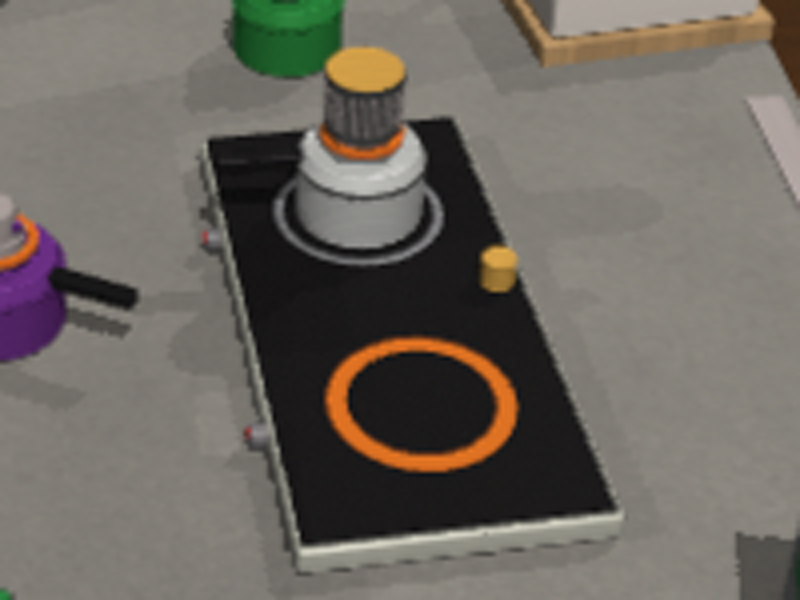

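View pics/crop_top.png

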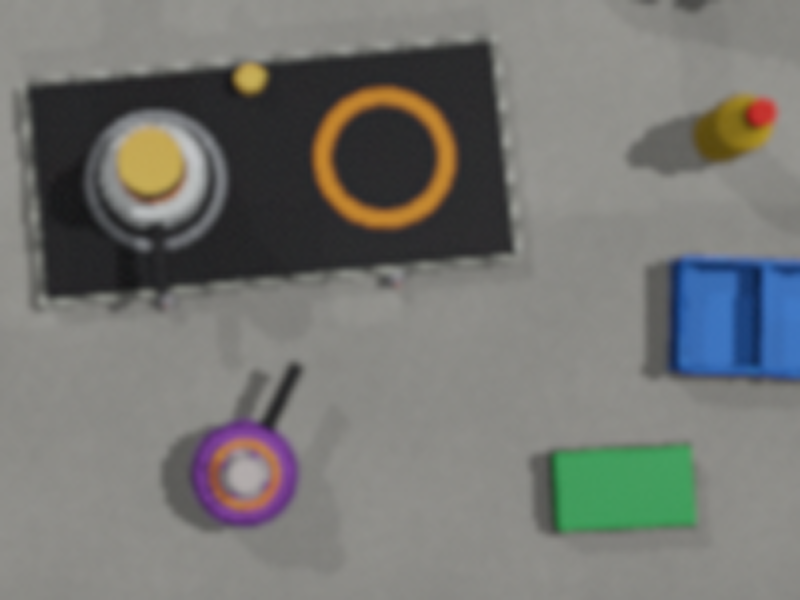

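The crops show the aluminium pot with the brass-capped collar on the grey ring; the orange ring is empty and the brass weight is at the warmer's far edge. I'll move to hover over the handle.

Request:
{"fn": "send_rows", "kwargs": {
  "series": [
    [-28,-23.4,0,0,0,0,-1],
    [-28,-23.4,0,0,0,0,-1],
    [-28,-23.4,0,0,0,0,-1],
    [-28,-23.4,0,0,0,0,-1],
    [-28,-23.4,0,0,0,0,-1],
    [-28,-23.4,0,0,0,0,-1],
    [-28,-23.4,0,0,0,0,-1],
    [-28,-23.4,0,0,0,0,-1],
    [-28,-23.4,0,0,0,0,-1],
    [-28,-23.4,0,0,0,0,-1],
    [-28,-23.4,0,0,0,0,-1],
    [-28,-23.4,0,0,0,0,-1],
    [-28,-23.4,0,0,0,0,-1],
    [-28,-23.4,0,0,0,0,-1],
    [-28,-23.4,0,0,0,0,-1],
    [-28,-23.4,0,0,0,0,-1],
    [0,0,0,0,0,-0.1,-1],
    [0,0,0,0,0,-0.1,-1],
    [0,0,0,0,0,-0.1,-1],
    [0,0,0,0,0,-0.1,-1]
  ],
  "force": 60
}}

```text
time: 3.07
ee_pos: [489.5, 38.4, 239.2]
tool_rot: [-0.031, 1.0, 0.0, -0.0]
contact_force: [0.5, -0.0, 0.5]
gripper_width: 85.3
```

```bash
python3 - <<'E'
from h import *
st()
im=camera("wrist");i=camera_info("wrist");print(i["position"])
cv2.imwrite("pics/w1.png",im[:,:,::-1])
for t in ["pot_center","pot_handle","collar_center"]:
    for d in pinpoint("wrist",t)[:3]: print(t,np.round(d["point"],1),round(d["conf"],2))
E
```

```text
3.07 p [489.5  38.4 239.2] rv [-0.062  0.998  0.   ] zax [-0.  0. -1.] F [ 0.5 -0.   0.5] M [-0.03 -0.04 -0.01] w 85.3 q [-0.06  0.15  1.67  0.    1.32 -1.7 ]
[413.21773574  33.54112033 374.55024467]
pot_handle [395.6 -65.7  49.4] 0.71
pot_handle [496.9  39.1  82.7] 0.6
```

View pics/w1.png

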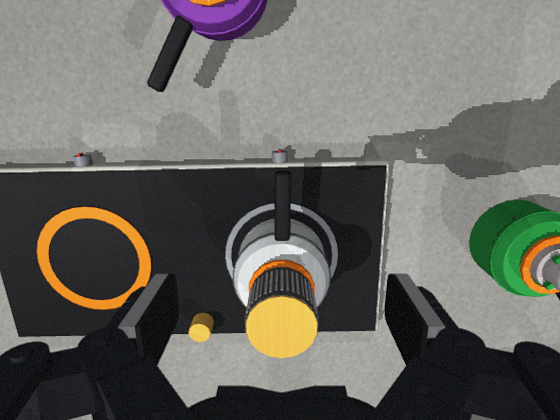

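The wrist view shows the handle bar running from (283,172) to (282,240), the brass cap at (281,327) and the orange ring at (94,257).

```bash
python3 - <<'E'
from h import *
im=cv2.imread("pics/w1.png")[:,:,::-1].copy()
for u,v,z in [(283,172,83),(282,238,83),(281.5,327,149)]: print(onz("wrist",u,v,z).round(1))
h=cv2.cvtColor(im,cv2.COLOR_RGB2HSV);m=cv2.inRange(h,(18,120,120),(30,255,255))
n,l,s,c=cv2.connectedComponentsWithStats(m);k=1+np.argmax(s[1:,4]);print(s[k],c[k],onz("wrist",*c[k],149).round(1))
m=orange(im);m[:, 200:]=0
n,l,s,c=cv2.connectedComponentsWithStats(m);k=1+np.argmax(s[1:,4])
q,_=cv2.findContours((l==k).astype(np.uint8),cv2.RETR_CCOMP,cv2.CHAIN_APPROX_NONE)
for x in q:
    if len(x)>40: print(cv2.fitEllipse(np.array([onz("wrist",u,v,25)[:2] for u,v in x[:,0].astype(float)],np.float32)))
E
```

```text
[473.3  39.4  83. ]
[532.2  41.8  83. ]
[576.   43.7 149. ]
[ 246  296   72   62 3468] [281.17128028 326.43858131] [575.5  43.5 149. ]
((593.0875244140625, -156.78125), (105.6064453125, 115.175048828125), 44.92436981201172)
```

Request:
{"fn": "send_rows", "kwargs": {
  "series": [
    [-2,1.8,30,0,0,0.02,-1],
    [0,0,35,0,0,0,-1],
    [0,0,35,0,0,0,-1],
    [0,0,35,0,0,0,-1],
    [0,0,25,0,0,0,-1],
    [0,0,12,0,0,0,-1],
    [0,0,1,0,0,0,-1],
    [0,0,0,0,0,0,-1]
  ]
}}

```text
time: 3.93
ee_pos: [491.0, 40.9, 65.9]
tool_rot: [-0.019, 1.0, 0.0, -0.001]
contact_force: [-0.8, 0.4, -0.0]
gripper_width: 85.1
```

```bash
python3 - <<'E'
from h import *
st()
im=camera("side");cv2.imwrite("pics/s2.png",cv2.resize(im[130:280,220:420],None,fx=4,fy=4)[:,:,::-1])
im=camera("wrist");cv2.imwrite("pics/w2.png",im[:,:,::-1])
E
```

```text
3.93 p [491.   40.9  65.9] rv [-0.037  0.999  0.   ] zax [-0.001  0.    -1.   ] F [-0.8  0.4 -0. ] M [ 0.07 -0.04 -0.03] w 85.1 q [-0.06  0.32  1.93  0.    0.89 -1.67]
```

View pics/w2.png

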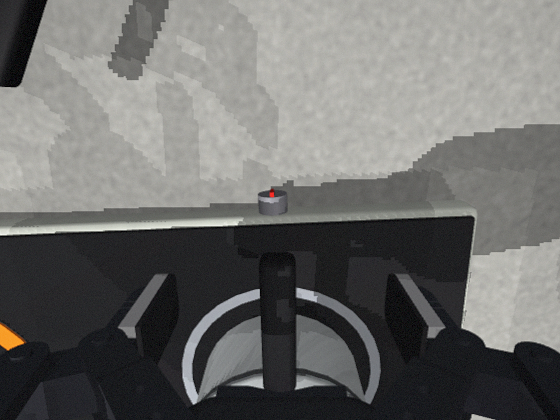

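View pics/s2.png

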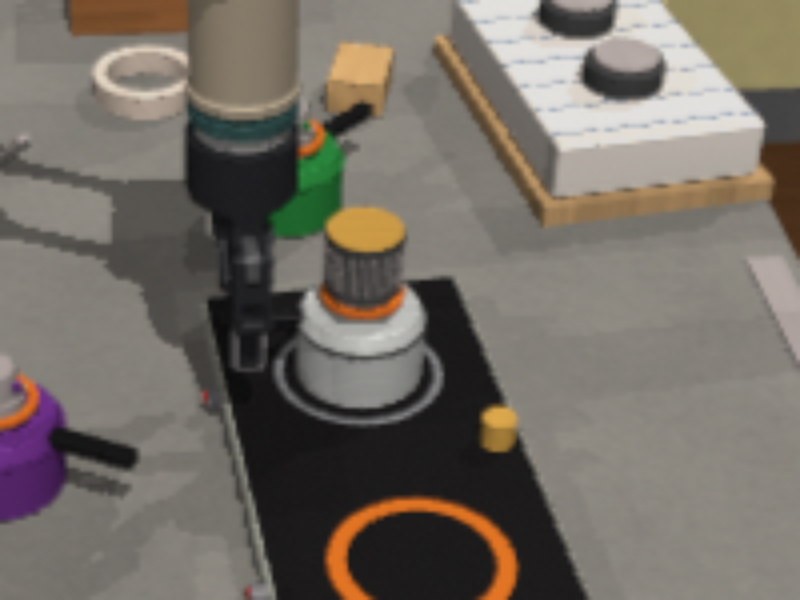

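The handle lies centred between the jaws (bar at u≈278, pads at 170 and 390). I'll close on it.

Request:
{"fn": "send_rows", "kwargs": {
  "series": [
    [0,0,0,0,0,0,1],
    [0,0,0,0,0,0,1],
    [0,0,0,0,0,0,1],
    [0,0,0,0,0,0,1],
    [0,0,0,0,0,0,1],
    [0,0,0,0,0,0,1],
    [0,0,0,0,0,0,1],
    [0,0,0,0,0,0,1],
    [0,0,0,0,0,0,1],
    [0,0,0,0,0,0,1],
    [0,0,0,0,0,0,1],
    [0,0,0,0,0,0,1]
  ]
}}

```text
time: 5.03
ee_pos: [491.3, 40.7, 66.7]
tool_rot: [-0.019, 1.0, -0.0, 0.0]
contact_force: [-1.2, -0.6, 5.1]
gripper_width: 12.8
```

```bash
python3 - <<'E'
from h import *
st()
E
```

```text
5.03 p [491.3  40.7  66.7] rv [-0.038  0.999 -0.   ] zax [ 0. -0. -1.] F [-1.2 -0.6  5.1] M [-0.08  0.27 -0.06] w 12.8 q [-0.06  0.32  1.93 -0.    0.89 -1.67]
```

Gripped. Sliding most of the way now.

Request:
{"fn": "send_rows", "kwargs": {
  "series": [
    [-0.2,-3,0,0,0,0,1],
    [-0.2,-6,0,0,0,0,1],
    [-0.4,-9,0,0,0,0,1],
    [-0.5,-11,0,0,0,0,1],
    [-0.5,-11,0,0,0,0,1],
    [-0.5,-11,0,0,0,0,1],
    [-0.5,-11,0,0,0,0,1],
    [-0.5,-11,0,0,0,0,1],
    [-0.5,-11,0,0,0,0,1],
    [-0.5,-11,0,0,0,0,1],
    [-0.5,-11,0,0,0,0,1],
    [-0.5,-11,0,0,0,0,1],
    [-0.5,-11,0,0,0,0,1],
    [-0.5,-11,0,0,0,0,1],
    [-0.5,-11,0,0,0,0,1],
    [-0.5,-11,0,0,0,0,1],
    [-0.5,-11,0,0,0,0,1],
    [-0.5,-8,0,0,0,0,1],
    [-0.3,-5,0,0,0,0,1],
    [0,-3,0,0,0,0,1]
  ]
}}

```text
time: 6.7
ee_pos: [507.0, -144.6, 66.4]
tool_rot: [-0.019, 1.0, 0.002, -0.0]
contact_force: [0.9, 8.9, 6.2]
gripper_width: 12.9
```

```bash
cat >> h.py <<'E'
def pot(tag,cap=149):
    for c in ["side","top"]:
        im=camera(c);
        cv2.imwrite(f"pics/{c}_{tag}.png",cv2.resize(im[130:330,220:420] if c=="side" else im[130:250,200:380],None,fx=3 if c=="side" else 4,fy=3 if c=="side" else 4,interpolation=cv2.INTER_CUBIC)[:,:,::-1])
        for t in ["pot_center","collar_center"]:
            for d in pinpoint(c,t)[:3]:
                if abs(d["point"][1]+155)<60 and d["point"][0]>530: print(c,t,np.round(d["point"],1),round(d["conf"],2))
        m=orange(im);n,l,s,ce=cv2.connectedComponentsWithStats(m)
        for k in range(1,n):
            if s[k,4]>80: print("ringpx",s[k])
        h=cv2.cvtColor(im,cv2.COLOR_RGB2HSV);m=cv2.inRange(h,(18,120,90),(30,255,255))
        n,l,s,ce=cv2.connectedComponentsWithStats(m)
        for k in range(1,n):
            p=onz(c,*ce[k],cap)
            if s[k,4]>40 and abs(p[1]+155)<60 and abs(p[0]-590)<50: print(c,"cap",s[k],p.round(1))
E
python3 - <<'E'
from h import *
st();pot("a")
E
```

```text
6.7 p [ 507.  -144.6   66.4] rv [-0.038  0.999  0.005] zax [-0.     0.005 -1.   ] F [0.9 8.9 6.2] M [ 1.42 -0.23  0.6 ] w 12.9 q [-0.41  0.36  1.86  0.01  0.92 -2.02]
side pot_center [ 592.  -140.1   51.6] 0.84
side collar_center [ 589.5 -142.8  125. ] 0.85
ringpx [302 262  47  26 298]
side cap [315 222  23  15 263] [ 589.9 -142.   149. ]
side cap [340 231   9  12  89] [ 627.7 -173.5  149. ]
top pot_center [ 589.6 -139.8   54.6] 0.46
top collar_center [ 590.5 -144.5  129.7] 0.5
```

View pics/side_a.png

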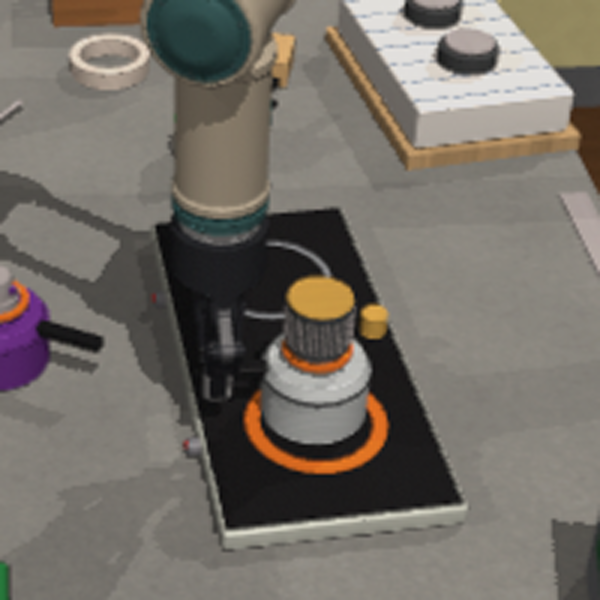

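View pics/top_a.png

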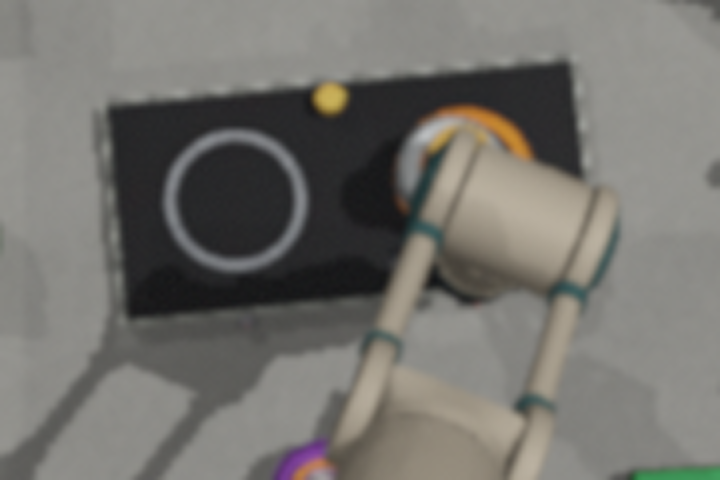

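The pot is upright, about 13 mm short of the ring centre. Doing the last stretch slowly.

Request:
{"fn": "send_rows", "kwargs": {
  "series": [
    [-0.3,-2.5,0,0,0,0,1],
    [-0.3,-2.5,0,0,0,0,1],
    [-0.3,-2.5,0,0,0,0,1],
    [-0.3,-2.5,0,0,0,0,1],
    [-0.3,-2,0,0,0,0,1],
    [0,-1,0,0,0,0,1],
    [0,0,0,0,0,0,1],
    [0,0,0,0,0,0,1],
    [0,0,0,0,0,0,1]
  ]
}}

```text
time: 7.75
ee_pos: [508.6, -156.8, 66.4]
tool_rot: [-0.019, 1.0, 0.002, -0.0]
contact_force: [-1.3, 7.8, 6.5]
gripper_width: 13.0
```

```bash
python3 - <<'E'
from h import *
st();pot("b")
E
```

```text
7.75 p [ 508.6 -156.8   66.4] rv [-0.038  0.999  0.005] zax [-0.001  0.005 -1.   ] F [-1.3  7.8  6.5] M [ 1.32 -0.07  0.49] w 13.0 q [-0.43  0.37  1.84  0.01  0.93 -2.04]
side pot_center [ 593.  -154.2   54.2] 0.63
side collar_center [ 589.2 -151.1  127.9] 0.82
ringpx [302 264  47  24 286]
side cap [317 225  32  18 364] [ 600.7 -158.8  149. ]
top collar_center [ 591.9 -153.8  129.7] 0.6
```

View pics/side_b.png

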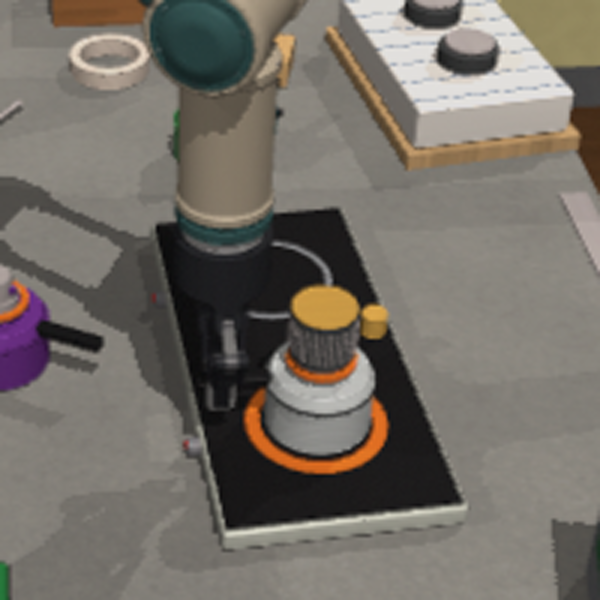

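The pot stands inside the orange ring. I'll relax the side load, release and rise.

Request:
{"fn": "send_rows", "kwargs": {
  "series": [
    [0,0.8,0,0,0,0,1],
    [0,0.8,0,0,0,0,1],
    [0,0,0,0,0,0,-0.6],
    [0,0,0,0,0,0,-0.6],
    [0,0,0,0,0,0,-0.6],
    [0,0,0,0,0,0,-0.6],
    [0,0,0,0,0,0,-0.6],
    [0,0,0,0,0,0,-0.6],
    [0,0,-20,0,0,0,-1],
    [0,0,-35,0,0,0,-1],
    [0,0,-35,0,0,0,-1],
    [0,0,-35,0,0,0,-1],
    [0,0,-35,0,0,0,-1],
    [0,0,-20,0,0,0,-1],
    [0,0,0,0,0,0,-1]
  ]
}}

```text
time: 9.3
ee_pos: [511.6, -159.4, 251.7]
tool_rot: [-0.019, 1.0, -0.002, 0.005]
contact_force: [0.8, 1.3, 0.8]
gripper_width: 85.5
```

```bash
python3 - <<'E'
from h import *
st();pot("c")
im=camera("wrist");cv2.imwrite("pics/w3.png",im[:,:,::-1])
h=cv2.cvtColor(im,cv2.COLOR_RGB2HSV);m=cv2.inRange(h,(18,120,90),(30,255,255))
n,l,s,c=cv2.connectedComponentsWithStats(m);
for k in range(1,n):
  if s[k,4]>300: print(s[k],c[k],onz("wrist",*c[k],149).round(1))
E
```

```text
9.3 p [ 511.6 -159.4  251.7] rv [-0.038  0.999 -0.005] zax [ 0.01  -0.004 -1.   ] F [0.8 1.3 0.8] M [ 0.01 -0.01 -0.04] w 85.5 q [-0.43  0.2   1.57  0.    1.35 -2.04]
side pot_center [ 594.4 -151.9   57.2] 0.78
side collar_center [ 591.5 -154.8  128.1] 0.89
ringpx [302 264  47  24 286]
side cap [317 225  32  18 362] [ 601.5 -158.8  149. ]
top pot_center [ 593.1 -153.2   51.9] 0.61
top collar_center [ 592.6 -156.1  125.8] 0.61
[   0  230   41   59 1677] [ 16.39892665 254.96183661] [ 545.5 -343.2  149. ]
[ 249  291   71   62 3415] [283.98565154 321.58243045] [ 593.3 -152.5  149. ]
[369 304  22  29 384] [378.86458333 318.11979167] [587.8 -81.5 149. ]
```

View pics/side_c.png

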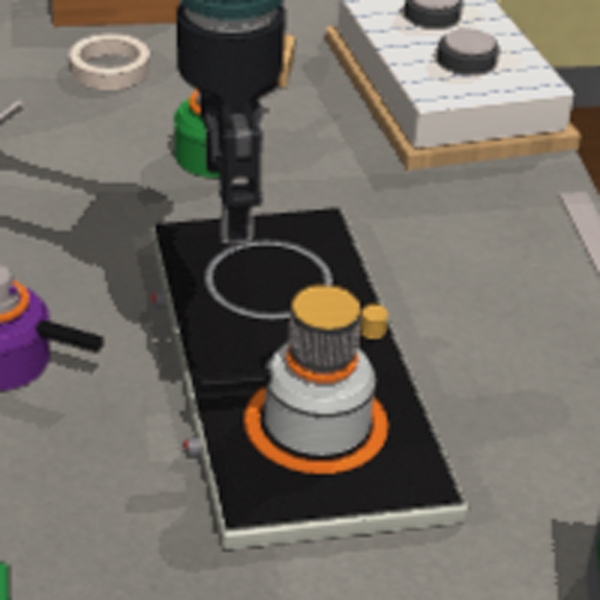

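View pics/w3.png

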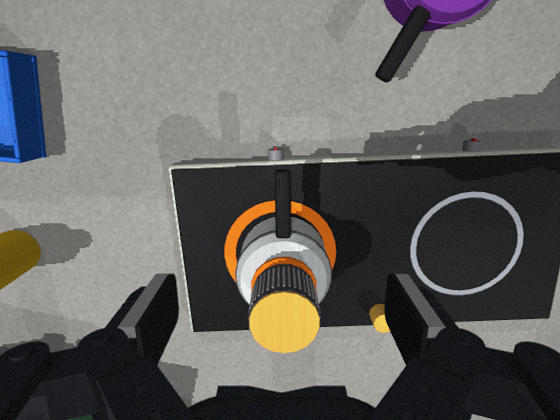

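The pot stands upright and centred in the ring with the collar still up; cap at (284,322) in the wrist view.

```bash
python3 - <<'E'
from h import *
st()
E
```

```text
9.65 p [ 508.1 -157.8  244.6] rv [-0.038  0.999  0.002] zax [-0.003  0.002 -1.   ] F [-0.  -0.1  0. ] M [0.03 0.03 0.04] w 85.6 q [-0.43  0.21  1.58  0.    1.35 -2.04]
```

Request:
{"fn": "send_rows", "kwargs": {
  "series": [
    [-20,0.4,0,0,0,0,-1],
    [-30,0.6,0,0,0,0,-1],
    [-25,0.5,0,0,0,0,-1],
    [-10.2,0.2,0,0,0,0,-1],
    [0,0,15,0,0,0,-1],
    [0,0,15,0,0,0,-1],
    [0,0,10,0,0,0,-1],
    [0,0,5,0,0,0,-1],
    [0,0,0,0,0,0,-1],
    [0,0,0,0,0,0,-1]
  ]
}}

```text
time: 10.48
ee_pos: [593.8, -153.2, 201.3]
tool_rot: [-0.019, 1.0, 0.0, -0.0]
contact_force: [-0.6, 0.7, -0.2]
gripper_width: 85.6
```

```bash
python3 - <<'E'
from h import *
st()
im=camera("wrist");cv2.imwrite("pics/w4.png",im[:,:,::-1])
h=cv2.cvtColor(im,cv2.COLOR_RGB2HSV);m=cv2.inRange(h,(18,120,90),(30,255,255))
n,l,s,c=cv2.connectedComponentsWithStats(m);
for k in range(1,n):
  if s[k,4]>300: print(s[k],c[k],onz("wrist",*c[k],149).round(1))
st()
E
```

```text
10.48 p [ 593.8 -153.2  201.3] rv [-0.038  0.999  0.   ] zax [-0.  0. -1.] F [-0.6  0.7 -0.2] M [ 0.    0.04 -0.  ] w 85.6 q [-0.37  0.36  1.48  0.    1.3  -1.97]
[ 236  192   94   89 6508] [283.00814382 236.30762139] [ 593.7 -152.4  149. ]
[385 249  34  30 670] [401.2761194  262.78358209] [607.7 -83.3 149. ]
10.53 p [ 594.2 -153.4  201.9] rv [-0.038  0.999 -0.   ] zax [ 0.001 -0.    -1.   ] F [-0.5 -0.1 -0.2] M [ 0.02 -0.01 -0.  ] w 85.3 q [-0.37  0.36  1.48  0.    1.3  -1.97]
```

View pics/w4.png

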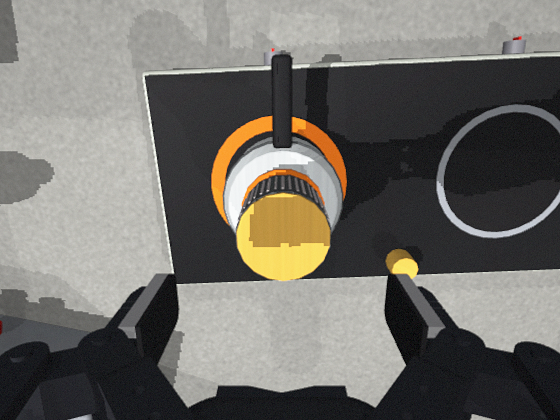

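The cap is at (283,236), within 1 mm of the tool axis. Descending over the collar and gripping gently.

Request:
{"fn": "send_rows", "kwargs": {
  "series": [
    [0.2,0.8,20,0,0,0,-1],
    [0,0,25,0,0,0,-1],
    [0,0,22,0,0,0,-1],
    [0,0,13,0,0,0,-1],
    [0,0,5,0,0,0,-1],
    [0,0,0,0,0,0,-1],
    [0,0,0,0,0,0,-0.2],
    [0,0,0,0,0,0,-0.2],
    [0,0,0,0,0,0,-0.2],
    [0,0,0,0,0,0,-0.2],
    [0,0,0,0,0,0,1],
    [0,0,0,0,0,0,1],
    [0,0,0,0,0,0,1],
    [0,0,0,0,0,0,1]
  ],
  "force": 25
}}

```text
time: 11.7
ee_pos: [594.8, -152.7, 117.9]
tool_rot: [-0.019, 1.0, -0.001, 0.002]
contact_force: [-0.3, 0.0, 6.2]
gripper_width: 53.3
```

```bash
python3 - <<'E'
from h import *
st();pot("d")
im=camera("wrist");cv2.imwrite("pics/w5.png",im[:,:,::-1]);st()
E
```

```text
11.7 p [ 594.8 -152.7  117.9] rv [-0.038  0.999 -0.001] zax [ 0.003 -0.001 -1.   ] F [-0.3  0.   6.2] M [0.   0.07 0.02] w 53.3 q [-0.36  0.42  1.6   0.    1.12 -1.97]
side pot_center [ 590.7 -151.8   56.7] 0.75
side collar_center [ 591.8 -152.8  126.8] 0.54
ringpx [302 264  47  24 287]
side cap [317 226  10  14  87] [ 577.1 -155.5  149. ]
side cap [341 231   8  12  85] [ 628.1 -174.1  149. ]
top pot_center [ 590.5 -151.4   52. ] 0.56
top collar_center [ 590.4 -156.1  126.5] 0.41
12.05 p [ 594.8 -152.8  117.9] rv [-0.038  0.999 -0.001] zax [ 0.003 -0.001 -1.   ] F [-1.3  0.8  6.2] M [-0.01  0.08 -0.03] w 53.6 q [-0.36  0.42  1.6   0.    1.12 -1.97]
```

View pics/side_d.png

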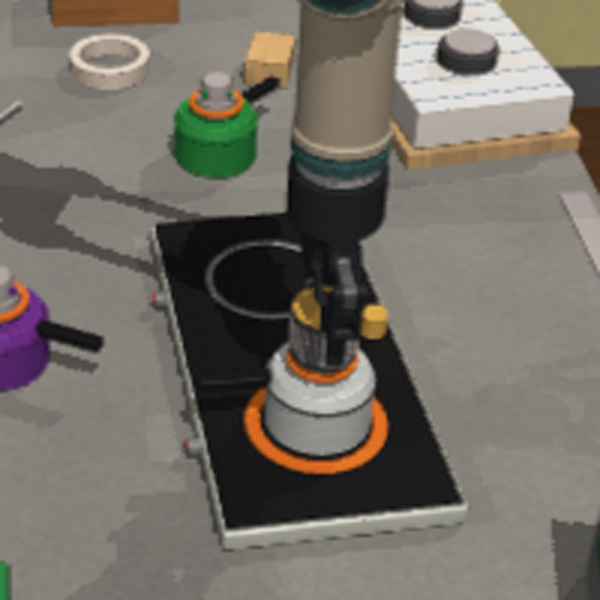

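View pics/w5.png

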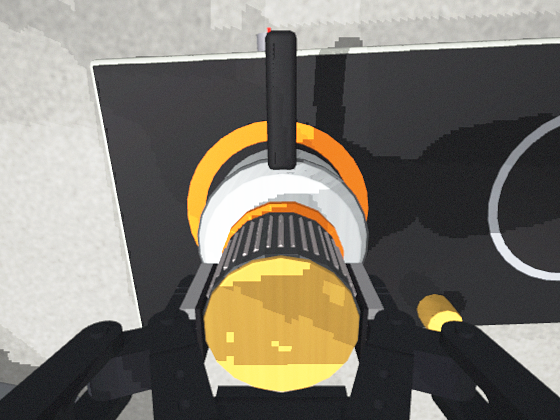

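Collar gripped (53 mm), about 6 N pressing down. Turning it slowly, watching height and force for the drop.

Request:
{"fn": "send_rows", "kwargs": {
  "series": [
    [0,0,0,0,0,0.05,1],
    [0,0,0,0,0,0.05,1],
    [0,0,0,0,0,0.05,1],
    [0,0,0,0,0,0.05,1],
    [0,0,0,0,0,0.05,1],
    [0,0,0,0,0,0.05,1],
    [0,0,0,0,0,0.05,1],
    [0,0,0,0,0,0.05,1]
  ]
}}

```text
time: 12.72
ee_pos: [593.9, -152.4, 116.6]
tool_rot: [0.181, 0.983, -0.0, 0.0]
contact_force: [-0.1, 0.8, -1.4]
gripper_width: 53.4
```

```bash
python3 - <<'E'
from h import *
st()
im=camera("wrist");cv2.imwrite("pics/w6.png",im[:,:,::-1])
im=camera("side");cv2.imwrite("pics/s6.png",cv2.resize(im[130:330,220:420],None,fx=3,fy=3)[:,:,::-1]);st()
E
```

```text
12.72 p [ 593.9 -152.4  116.6] rv [0.356 0.934 0.   ] zax [ 0.001 -0.    -1.   ] F [-0.1  0.8 -1.4] M [-0.   -0.04 -0.02] w 53.4 q [-0.36  0.42  1.6   0.    1.12 -1.57]
12.82 p [ 593.8 -152.3  116.2] rv [0.354 0.935 0.   ] zax [ 0.  0. -1.] F [ 0.7  0.8 -1. ] M [-0.03 -0.07  0.03] w 53.9 q [-0.36  0.42  1.6   0.    1.12 -1.57]
```

View pics/w6.png

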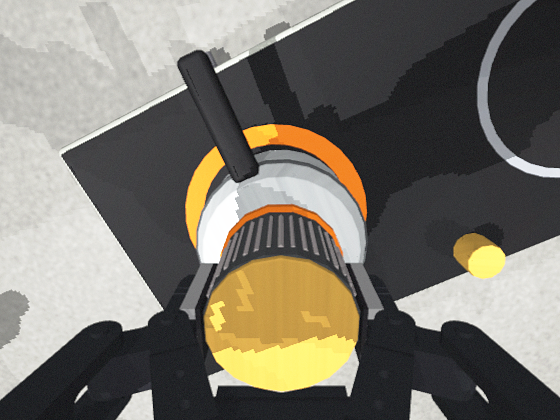

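The upward force vanished and the tool sank 1.7 mm: the keyways are over the pins. Pressing down gently.

Request:
{"fn": "send_rows", "kwargs": {
  "series": [
    [0,0,1,0,0,0,1],
    [0,0,1,0,0,0,1],
    [0,0,1,0,0,0,1],
    [0,0,0,0,0,0,1],
    [0,0,0,0,0,0,1],
    [0,0,0,0,0,0,1]
  ]
}}

```text
time: 13.32
ee_pos: [593.8, -152.3, 113.1]
tool_rot: [0.18, 0.984, 0.0, -0.0]
contact_force: [0.2, -0.2, -1.1]
gripper_width: 53.8
```

```bash
python3 - <<'E'
from h import *
st()
E
```

```text
13.32 p [ 593.8 -152.3  113.1] rv [0.354 0.935 0.   ] zax [-0.  0. -1.] F [ 0.2 -0.2 -1.1] M [-0.02 -0.14  0.01] w 53.8 q [-0.36  0.42  1.61  0.    1.11 -1.57]
```

Request:
{"fn": "send_rows", "kwargs": {
  "series": [
    [0,0,1,0,0,0,1],
    [0,0,1,0,0,0,1],
    [0,0,1,0,0,0,1],
    [0,0,1,0,0,0,1],
    [0,0,1,0,0,0,1],
    [0,0,1,0,0,0,1],
    [0,0,1,0,0,0,1],
    [0,0,1,0,0,0,1],
    [0,0,0,0,0,0,1],
    [0,0,0,0,0,0,1],
    [0,0,0,0,0,0,1]
  ],
  "force": 40
}}

```text
time: 14.23
ee_pos: [594.0, -152.4, 106.1]
tool_rot: [0.18, 0.984, -0.0, 0.0]
contact_force: [0.0, 1.1, 6.6]
gripper_width: 53.3
```

```bash
python3 - <<'E'
from h import *
st()
im=camera("wrist");cv2.imwrite("pics/w7.png",im[:,:,::-1])
E
```

```text
14.23 p [ 594.  -152.4  106.1] rv [ 0.354  0.935 -0.   ] zax [ 0.001 -0.    -1.   ] F [0.  1.1 6.6] M [ 0.06  0.17 -0.02] w 53.3 q [-0.36  0.43  1.62 -0.    1.09 -1.57]
```

View pics/w7.png

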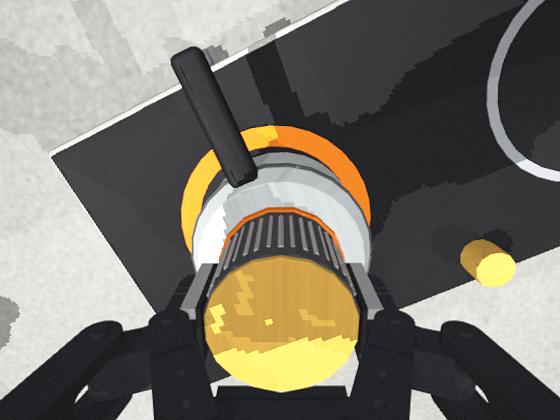

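Close to home (6.6 N, 11.8 mm down). I'll push on until the force shows the hard stop.

Request:
{"fn": "send_rows", "kwargs": {
  "series": [
    [0,0,1,0,0,0,1],
    [0,0,1,0,0,0,1],
    [0,0,1,0,0,0,1],
    [0,0,0,0,0,0,1],
    [0,0,0,0,0,0,1],
    [0,0,0,0,0,0,1]
  ]
}}

```text
time: 14.78
ee_pos: [594.0, -152.4, 106.0]
tool_rot: [0.18, 0.984, -0.0, 0.001]
contact_force: [-5.1, 2.7, 21.0]
gripper_width: 53.1
```

```bash
python3 - <<'E'
from h import *
st()
E
```

```text
14.78 p [ 594.  -152.4  106. ] rv [ 0.354  0.935 -0.   ] zax [ 0.002 -0.001 -1.   ] F [-5.1  2.7 21. ] M [ 0.26  0.9  -0.05] w 53.1 q [-0.36  0.43  1.62 -0.    1.09 -1.57]
```

The hard stop is confirmed: height unchanged, force up to 21 N. Easing off slightly and checking before handing in.

Request:
{"fn": "send_rows", "kwargs": {
  "series": [
    [0,0,-0.7,0,0,0,1],
    [0,0,-0.4,0,0,0,1],
    [0,0,0,0,0,0,1],
    [0,0,0,0,0,0,1],
    [0,0,0,0,0,0,1],
    [0,0,0,0,0,0,1]
  ]
}}

```text
time: 15.28
ee_pos: [594.0, -152.4, 106.0]
tool_rot: [0.18, 0.984, -0.0, 0.001]
contact_force: [-3.5, 1.9, 15.6]
gripper_width: 53.4
```

```bash
python3 - <<'E'
from h import *
st();pot("e",137);st()
E
```

```text
15.28 p [ 594.  -152.4  106. ] rv [ 0.354  0.935 -0.   ] zax [ 0.002 -0.001 -1.   ] F [-3.5  1.9 15.6] M [ 0.12  0.64 -0.03] w 53.4 q [-0.36  0.43  1.62 -0.    1.09 -1.57]
side pot_center [ 593.8 -155.1   54.8] 0.87
side collar_center [ 592.3 -152.4  114.2] 0.57
ringpx [302 264  47  24 286]
side cap [331 231   8  12  70] [ 607.9 -159.6  137. ]
side cap [340 231   9  12  89] [ 631.3 -159.2  137. ]
top pot_center [ 592.5 -149.2   53.5] 0.47
top collar_center [ 589.8 -157.5  115.8] 0.62
top collar_center [ 592.  -151.    27.6] 0.59
15.58 p [ 594.  -152.4  106.1] rv [ 0.354  0.935 -0.   ] zax [ 0.002 -0.001 -1.   ] F [-3.5  2.  16.6] M [ 0.16  0.67 -0.01] w 53.6 q [-0.36  0.43  1.62 -0.    1.09 -1.57]
```

View pics/side_e.png

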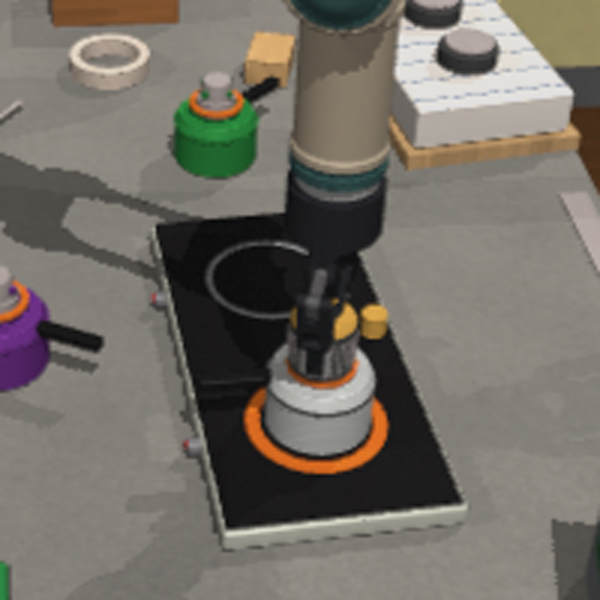

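The pot stands in the ring, upright, the collar is seated (collar centre about 60 mm above the pot's) and the weight has not moved. Handing in.

```bash
python3 - <<'E'
from h import *
print(job_done())
E
```

```text
the job is handed in; nothing more can be done
None
```

The job is handed in at about 15.6 s, with the collar held fully home on the pot inside the orange ring. No verdict was reported.

- **Slide:** I gripped the aluminium pot's handle and slid it along the warmer. Before I gripped the collar, it stood at about (593, -153) mm against a ring centre of about (592, -155) mm, upright and not lifted.
- **Collar turn:** I gripped the collar and turned it about 0.4 rad with roughly 6 N pressing down. The upward force then vanished, and the collar moved down freely onto the seal.
- **Push home:** I pushed until the force rose from 7 to 21 N with no further movement, which is the hard stop. I then eased off to about 16 N and held there.

**Last checks:**
- **Tool travel:** it ended 11.9 mm below where the collar was gripped, and 12 mm is expected.
- **Collar height:** the side camera put the collar centre about 59 mm above the pot centre, and the top camera about 62 mm. The limit is 61.2 mm, and these estimates are good to about 4 mm.
- **Top camera:** its view was mostly blocked by the arm, and it put the pot and collar up to 8 mm apart sideways with low confidence. The side camera and the tool pose agreed to within a few mm, so I trusted those.
- **Bystanders:** the brass weight and the other bystanders visible in the last side view had not visibly moved.

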